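# Set out the sweet tubs by size on the counter display rail

### The job

Set the four sweet tubs out on the display rail in order of size, one to each clip-on base: a small tub on the base at the end where the price card stands, the medium one in the middle and the tall one at the other end; the second small tub goes on top of the first. Each must stand upright with all four feet fully down in the corner recesses of the base or lid below it. Keep the tubs upright throughout, and leave the price card and the wooden price stamp beside the rail where they are.

Things in the scene. Friction and masses are not known exactly. Their poses are not given: they have to be found in the camera images.
- tub_small_1: Clear square tub of sweets, 40 mm tall, about 120 g, one of two alike. Off-white lid 62 x 62 mm, its flat sides 12 mm tall (grip there from above); body below 57 x 57. 4 tapered feet 5 mm tall, 12 to 8 mm across, at +-20.5 mm in x and y. Lid top: 4 corner recesses 16 x 16 mm, 5 deep, at +-20.5, to take feet 4 ways round. Origin: underside centre at foot tips; z up, x, y along sides.
- tub_small_2: Clear square tub of sweets, 40 mm tall, about 120 g, one of two alike. Off-white lid 62 x 62 mm, its flat sides 12 mm tall (grip there from above); body below 57 x 57. 4 tapered feet 5 mm tall, 12 to 8 mm across, at +-20.5 mm in x and y. Lid top: 4 corner recesses 16 x 16 mm, 5 deep, at +-20.5, to take feet 4 ways round. Origin: underside centre at foot tips; z up, x, y along sides.
- tub_medium: Clear square tub of sweets, 84 mm tall, about 220 g. Off-white lid 62 x 62 mm, its flat sides 12 mm tall (grip there from above); body below 57 x 57. 4 tapered feet 5 mm tall, 12 to 8 mm across, at +-20.5 mm in x and y. Lid top: 4 corner recesses 16 x 16 mm, 5 deep, at +-20.5, to take feet 4 ways round. Origin: underside centre at foot tips; z up, x, y along sides.
- tub_large: Clear square tub of sweets, 112 mm tall, about 300 g. Off-white lid 62 x 62 mm, its flat sides 12 mm tall (grip there from above); body below 57 x 57. 4 tapered feet 5 mm tall, 12 to 8 mm across, at +-20.5 mm in x and y. Lid top: 4 corner recesses 16 x 16 mm, 5 deep, at +-20.5, to take feet 4 ways round. Origin: underside centre at foot tips; z up, x, y along sides.
- base_left: Left one (+y) of three dark grey bases fixed on the low aluminium display rail, 66 x 66 x 9 mm; 4 corner recesses in its top like the lids': 16 x 16 mm, 5 deep, at +-20.5 mm in x and y. Origin: centre of its underside (12 mm over the table); a seated tub's origin is 4 mm above it. y along the rail to the left, x across it away from the robot. Bases are 83 to 107 mm apart.
- base_mid: Middle one of three dark grey bases fixed on the low aluminium display rail, 66 x 66 x 9 mm; 4 corner recesses in its top like the lids': 16 x 16 mm, 5 deep, at +-20.5 mm in x and y. Origin: centre of its underside (12 mm over the table); a seated tub's origin is 4 mm above it. y along the rail to the left, x across it away from the robot. Bases are 83 to 107 mm apart.
- base_right: Right one (-y) of three dark grey bases fixed on the low aluminium display rail, 66 x 66 x 9 mm; 4 corner recesses in its top like the lids': 16 x 16 mm, 5 deep, at +-20.5 mm in x and y. Origin: centre of its underside (12 mm over the table); a seated tub's origin is 4 mm above it. y along the rail to the left, x across it away from the robot. Bases are 83 to 107 mm apart.
- price_card: Price card: blank white card 52 x 38 mm upright in a clip on a thin wire over a round steel foot 38 mm across, 111 mm tall in all. It stands loose on the table just past one end of the rail, left or right, about 95 mm from the end base's centre. Origin: centre of the foot's underside; it faces -x, its width along y.
- stamp_block: Wooden price stamp, a 33 x 58 mm block with a turned knob, 76 mm tall, standing loose on the table just past the other end of the rail. A bystander. Origin: centre of the underside. Fixed furniture behind the work: a chest on the left, 280 mm tall, front at x = 0.63; a gum-ball machine in the middle, 335 mm, x = 0.61; a bin on the right, 215 mm, x = 0.67.

How it is judged:
At the end, for the whole second after the job is handed in: Small tub on the end base nearest the price card, medium on the middle base, large on the far end base, other small tub on the first one's lid; each within 8 mm of the centre of its support, feet down in the recesses to about 2 mm, within 0.05 rad of upright, at rest (horizontal distance between tub_medium and base_mid below 0.008 m and z of tub_medium in the frame of base_mid below 0.0062 m and angle between each of tub_small_1, tub_small_2, tub_medium, tub_large's own z axis and vertical below 0.05 rad and linear speed of each of tub_small_1, tub_small_2, tub_medium, tub_large below 0.02 m/s and ((horizontal distance between price_card and base_left below 0.15 m and horizontal distance between tub_small_1 and base_left below 0.008 m and z of tub_small_1 in the frame of base_left below 0.0062 m and horizontal distance between tub_large and base_right below 0.008 m and z of tub_large in the frame of base_right below 0.0062 m and horizontal distance between tub_small_2 and tub_small_1 below 0.008 m and z of tub_small_2 in the frame of tub_small_1 between 0.03 and 0.0372 m) or (horizontal distance between price_card and base_left below 0.15 m and horizontal distance between tub_small_2 and base_left below 0.008 m and z of tub_small_2 in the frame of base_left below 0.0062 m and horizontal distance between tub_large and base_right below 0.008 m and z of tub_large in the frame of base_right below 0.0062 m and horizontal distance between tub_small_1 and tub_small_2 below 0.008 m and z of tub_small_1 in the frame of tub_small_2 between 0.03 and 0.0372 m) or (horizontal distance between price_card and base_right below 0.15 m and horizontal distance between tub_small_1 and base_right below 0.008 m and z of tub_small_1 in the frame of base_right below 0.0062 m and horizontal distance between tub_large and base_left below 0.008 m and z of tub_large in the frame of base_left below 0.0062 m and horizontal distance between tub_small_2 and tub_small_1 below 0.008 m and z of tub_small_2 in the frame of tub_small_1 between 0.03 and 0.0372 m) or (horizontal distance between price_card and base_right below 0.15 m and horizontal distance between tub_small_2 and base_right below 0.008 m and z of tub_small_2 in the frame of base_right below 0.0062 m and horizontal distance between tub_large and base_left below 0.008 m and z of tub_large in the frame of base_left below 0.0062 m and horizontal distance between tub_small_1 and tub_small_2 below 0.008 m and z of tub_small_1 in the frame of tub_small_2 between 0.03 and 0.0372 m))); the robot touches nothing.
It fails at once if a tub is tipped over (more than about 35 degrees) (angle between any of tub_small_1, tub_small_2, tub_medium, tub_large's own z axis and vertical above 0.6 rad).
It fails at once if the price card is knocked over or shifted by more than 25 mm (distance of price_card from where it was at the start of the episode above 0.025 m or angle between price_card's own z axis and vertical above 0.5 rad).
It fails at once if the price stamp is knocked over or shifted by more than 25 mm (distance of stamp_block from where it was at the start of the episode above 0.025 m or angle between stamp_block's own z axis and vertical above 0.5 rad).
It also fails if it takes over 134 s, if anything falls off the work surface, if the arm or the gripper's body presses on something with over 40 N, if the wrist force passes 120 N, or if a joint passes its speed limit or range.

### The arm

A 7-joint arm with a two-finger parallel gripper is mounted at the origin on a cart in front of the work surface, level with it; the furniture and walls round the work are solid. World frame = base frame: x ahead of the robot, y to its left, z up, the work surface at z = 0. Lengths are in m, angles in rad, forces in N, time in s.
With the tool pointing down it reaches from about 0.4 to 0.925 m from the base axis. Payload 4.1 kg.
Tool frame: the origin (TCP) lies on the centre line of the jaws, within the pads' length; the fingertips stand 17 mm ahead of it and the grasp point (between the pads) lies 2 mm behind it (bot.tip_extent is the distance from the TCP to the fingertips, in m); z points along the fingers, y is the line along which they close (so a half turn about z gives the same grasp; the last joint's range is limited). The gripper opens to 85 mm and grips with 20 to 120 N. Pads are 22 mm wide; open, the fingers measure 114 mm over their backs; the gripper's body (76 mm by 85 mm) begins 54 mm behind the grasp point. The pads swing forward as they close: fully open they stand 13 mm farther back than shut.
Start: joints at [-1.292, 0.398, 0.045, 1.537, -0.019, 1.207, -0.051], TCP at [0.24, 0.604, 0.248] pointing down, gripper open.
Joint ranges: [-2.82, 2.82], [-0.49, 2.23], [-1.37, 1.46], [0, 2.46], [-1.36, 4.5], [0.23, 2], [-2.94, 2.94]. Speed limits (rad/s): [2.57, 2.57, 3.14, 3.14, 3.14, 3.14, 3.14].

### API

Orientations are given as a unit quaternion [w, x, y, z].
In Python, from rig import bot gives the robot as it stands.
- The arm moves only by the shell command python3 shift.py 'ROWS' [OPENING] [FORCE]. ROWS is a JSON list of rows, 1 to 20 of them, each of 6 numbers: dx, dy, dz in m, then a rotation vector rx, ry, rz in rad; each row is the pose to reach, as a shift and turn from the pose commanded when the command began, along the tool's axes at that moment; what a row does not reach only later rows make up. A row lasts 1/8 s, in which the tool goes at most 0.0625 m and 0.188 rad, less where a joint would pass 70% of its speed; a pose out of reach is approached as far as the arm can. OPENING is the finger opening in m, set as the command begins (- or left out keeps the last). The fingers move at their own pace and stop on an object; FORCE is the grip in N (left out, the last holds). Time passes only in rows, so rows that do not move let the fingers close. It prints the time, the measured TCP pose, the force, the opening and the grip force at its end.
- bot.get_state(): the state, without advancing time (a new reading comes with each control period).
- bot.get_image(name): name is "scene" or "top"; returns a dict with "frame" (384x512x3 uint8, red, green, blue), "camera_matrix" (3x3 intrinsics, pixels), "origin" and "orientation" of the camera in the world. Camera axes: x right, y up, looking along -z (the intrinsics and any distortion apply to the point x, -y, -z); pixel columns grow to the right and rows downward; lengths in m; the calibration is good to about 2 mm. A picture is of the moment at which its call begins. There is no depth.
- bot.sign_off(): hands the job in; it is judged then, once.
The state is a dict: "clock": time; "joints": joint angles; "qvel": joint speeds; "tau": joint torques, N m; "eef_pos": TCP position; "orientation": TCP orientation; "force": force on the tool from outside, world axes, zero at the start; "torque": the same for the moment, N m; "width": finger opening in m; "grip_force": force on a finger pad.
Only numpy, scipy, OpenCV 4.12 (cv2) and the standard library are available. Lean on these libraries where they do the work, as an engineer would, in place of code of your own. Each camera call takes 0.05 s, during which the arm holds its last target. There are 200 camera calls.

## Working session

There is one attempt and no reset: what is moved stays moved. The work goes in short steps, Python scripts to look and compute and a shell command to move; the robot and the scene stay as the last step left them, time stands still between calls to the robot, and variables do not carry over. Pictures are saved under pics/ and viewed, at most 14 in all, crops included, and the job is handed in when it is done.

```bash
ls; mkdir -p pics
python3 - <<'E'
from rig import bot
import cv2
for n in("top","scene"):
    i=bot.get_image(n); cv2.imwrite(f"pics/{n}0.png",i["frame"][:,:,::-1])
    print(n,i["camera_matrix"],i["origin"],i["orientation"],[k for k in i])
s=bot.get_state();print(s)
E
```

```text
pics
rig.py
shift.py
top [[372.26001333   0.         254.33497779]
 [  0.         372.26001333 192.37428354]
 [  0.           0.           1.        ]] [0.36723383 0.05670602 1.07201543] [ 0.71566335  0.03988558 -0.06031975 -0.69469175] ['frame', 'camera_matrix', 'origin', 'orientation']
scene [[489.9218374    0.         255.50986179]
 [  0.         489.9218374  185.52830702]
 [  0.           0.           1.        ]] [-0.37784436  0.80136202  1.27975612] [-0.38055926 -0.15680367  0.33291637  0.84838314] ['frame', 'camera_matrix', 'origin', 'orientation']
{'clock': 0.1, 'joints': array([-1.29200338,  0.39910053,  0.04503223,  1.53776352, -0.01871322,
        1.20690193, -0.05069525]), 'qvel': array([ 0.00125359, -0.00024358,  0.0006768 , -0.00137832,  0.00219375,
        0.00152831, -0.00111038]), 'tau': array([ 3.29238821e-03, -4.76265085e+01,  1.37004007e+00, -2.54949725e+01,
        1.20828225e-02,  5.08484838e-03, -1.16502797e-06]), 'eef_pos': array([0.23953383, 0.6036683 , 0.24737431]), 'orientation': array([-1.11678171e-04,  1.87718240e-01,  9.82222528e-01, -8.68748070e-04]), 'force': array([-0.7335203 , -0.02409629,  0.18850172]), 'torque': array([ 0.01099045,  0.02258347, -0.00178374]), 'grip_force': 0.0, 'width': 0.08546023974162698}
```
View pics/top0.png

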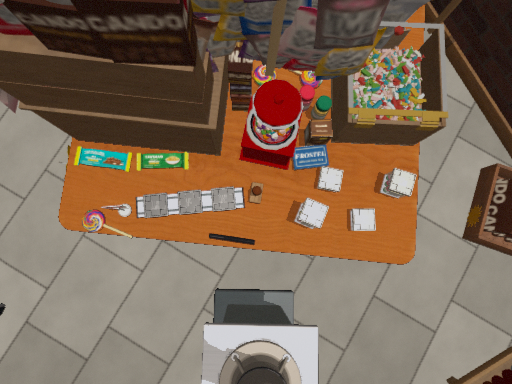

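View pics/scene0.png

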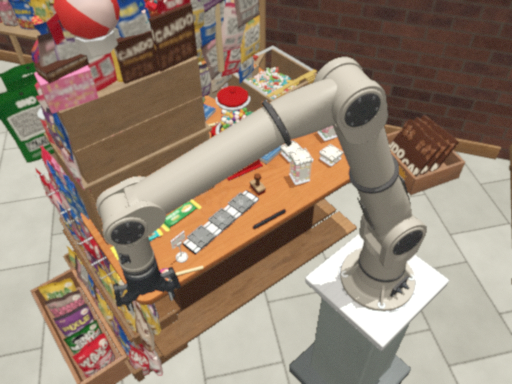

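Run:
```python
import cv2
a=cv2.imread("pics/top0.png"); b=cv2.imread("pics/scene0.png")
cv2.imwrite("pics/c1.png",cv2.resize(a[170:245,75:275],None,fx=4,fy=4,interpolation=cv2.INTER_CUBIC))
cv2.imwrite("pics/c2.png",cv2.resize(a[155:240,285:425],None,fx=5,fy=5,interpolation=cv2.INTER_CUBIC))
cv2.imwrite("pics/c3.png",cv2.resize(b[115:270,160:360],None,fx=3.8,fy=3.8,interpolation=cv2.INTER_CUBIC))
```

View pics/c1.png

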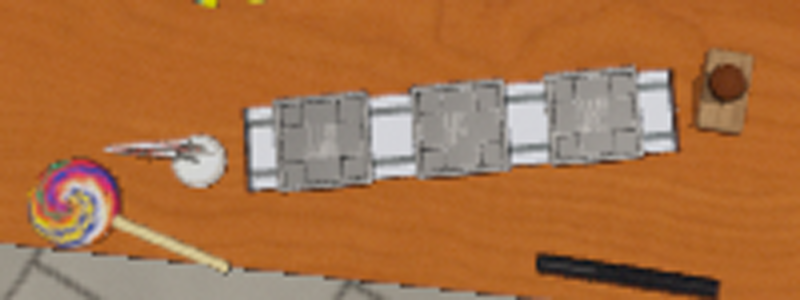

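View pics/c2.png

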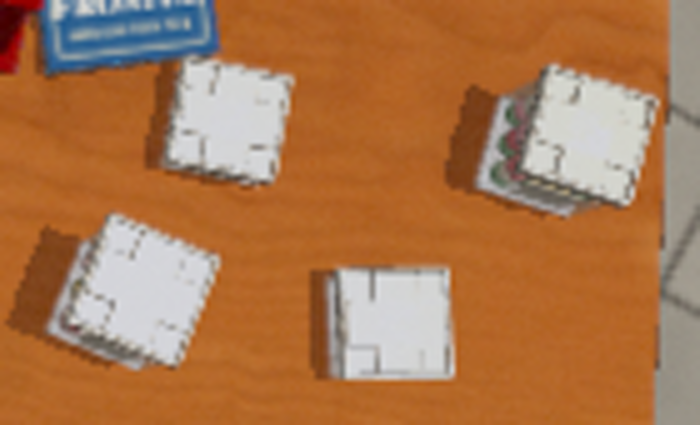

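View pics/c3.png

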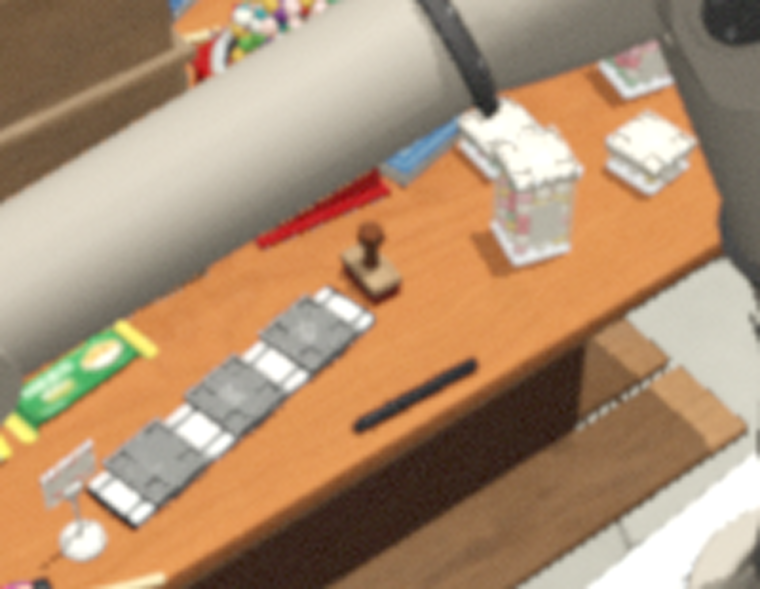

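```bash
cat > h.py <<'E'
import numpy as np, cv2
from scipy.spatial.transform import Rotation as R
from scipy.optimize import least_squares
def cam(i):
    q=i["orientation"]; return i["camera_matrix"],R.from_quat([*q[1:],q[0]]).as_matrix(),np.array(i["origin"])
def ray(c,uv,z):
    K,M,o=c; uv=np.atleast_2d(uv)
    d=np.c_[(uv[:,0]-K[0,2])/K[0,0],-(uv[:,1]-K[1,2])/K[1,1],-np.ones(len(uv))]@M.T
    return o+d*((z-o[2])/d[:,2])[:,None]
def proj(c,P):
    K,M,o=c; p=(np.atleast_2d(P)-o)@M; return np.c_[K[0,2]-K[0,0]*p[:,0]/p[:,2],K[1,2]+K[1,1]*p[:,1]/p[:,2]]
def sq(x,y,a,s,z):
    k=np.array([[1,1],[1,-1],[-1,-1],[-1,1]])*s/2
    c,n=np.cos(a),np.sin(a)
    return np.c_[k@np.array([[c,n],[-n,c]])+[x,y],np.full(4,z)]
def fit(c,uv,s,z):
    P=ray(c,uv,z)[:,:2]; m=P.mean(0)
    # order corners to match sq via best cyclic assignment
    best=None
    for a0 in np.arange(-.75,.8,.25):
        def f(p):
            Q=proj(c,sq(*p,s,z)); D=Q[:,None]-uv[None]; j=(D**2).sum(2).argmin(1)
            return (Q-np.array(uv)[j]).ravel()
        r=least_squares(f,[*m,a0])
        if best is None or r.cost<best.cost: best=r
    side=np.sqrt(cv2.contourArea(P.astype(np.float32)))
    return best.x,np.sqrt(best.cost*2/4),side
E
python3 - <<'E'
from h import *; from rig import bot
c=cam(bot.get_image("top"))
S=lambda L,k,o:(np.array(L)+.5)/k-.5+o
T=dict(A=[(187,57),(295,77),(270,187),(165,165)],B=[(550,63),(660,98),(630,208),(522,170)],C=[(113,212),(221,258),(180,368),(70,322)],D=[(338,268),(450,267),(455,380),(343,379)])
for n,L in T.items():
    for z in(.04,.084,.112):
        p,e,s=fit(c,S(L,5,[285,155]),.062,z); print(n,z,p.round(4),e.round(2),s.round(4))
B=dict(L=[(272,99),(367,91),(373,184),(280,191)],M=[(413,87),(502,80),(510,172),(417,180)],Rr=[(545,74),(635,67),(642,157),(550,165)])
for n,L in B.items():
    p,e,s=fit(c,S(L,4,[75,170]),.066,.021); print(n,p.round(4),e.round(2),s.round(4))
print(ray(c,S([(198,165),(724,115)],4,[75,170]),0))
E
```

```text
A 0.04 [ 0.5606 -0.1858 -0.1878] 0.62 0.0631
A 0.084 [ 0.5524 -0.1755 -0.1878] 0.71 0.0604
A 0.112 [ 0.5472 -0.1689  1.3829] 1.06 0.0587
B 0.04 [ 0.5598 -0.393   1.2802] 0.91 0.0656
B 0.084 [ 0.5516 -0.3738 -0.2906] 0.31 0.0628
B 0.112 [ 0.5464 -0.3616  1.2802] 0.36 0.061
C 0.04 [ 0.4634 -0.1389 -0.3644] 1.07 0.0662
C 0.084 [ 0.4594 -0.1306  1.2064] 0.4 0.0634
C 0.112 [ 0.4568 -0.1253  1.2064] 0.2 0.0616
D 0.04 [ 0.4489 -0.2799  0.03  ] 0.29 0.063
D 0.084 [ 0.4455 -0.2655  0.03  ] 0.47 0.0603
D 0.112 [ 0.4433 -0.2564  0.03  ] 0.93 0.0586
L [0.4733 0.306  0.1256] 0.3 0.0658
M [ 0.4845  0.2101 -1.4559] 0.39 0.0651
Rr [0.4974 0.1171 0.1097] 0.33 0.0648
[[0.45550438 0.39851417 0.        ]
 [0.50332759 0.02353051 0.        ]]
```

```bash
cat >> h.py <<'E'
def edges(g,c,P,w=2.0,n=25):
    """signed normal offsets (px) of strongest gradient along each side of projected polygon P"""
    uv=proj(c,P); out=[]
    for i in range(4):
        a,b=uv[i],uv[(i+1)%4]; t=np.linspace(.12,.88,n)[:,None]; m=a+(b-a)*t
        d=(b-a)/np.linalg.norm(b-a); nn=np.array([d[1],-d[0]])
        if nn@(a+b-2*uv.mean(0))<0: nn=-nn
        k=np.arange(-w,w+.01,.1); q=(m[:,None]+nn*k[:,None]).astype(np.float32)
        v=cv2.remap(g,q[...,0],q[...,1],cv2.INTER_LINEAR).mean(0)
        v=cv2.GaussianBlur(v[None].astype(np.float32),(0,0),4)[0]
        dv=np.abs(np.gradient(v)); j=dv[3:-3].argmax()+3
        out.append((k[j],dv[j]*10))
    return np.array(out)
def refine(g,c,p,s,z,w=2.0,it=3,verb=False):
    p=np.array(p,float)
    for _ in range(it):
        e=edges(g,c,sq(*p,s,z),w); uv=proj(c,sq(*p,s,z))
        def f(q):
            u=proj(c,sq(*q,s,z)); r=[]
            for i in range(4):
                a,b=uv[i],uv[(i+1)%4]; d=(b-a)/np.linalg.norm(b-a); nn=np.array([d[1],-d[0]])
                if nn@(a+b-2*uv.mean(0))<0: nn=-nn
                r.append(((u[i]+u[(i+1)%4]-a-b)/2)@nn-e[i,0])
            return np.array(r+[(q[2]-p[2])*5])
        p=least_squares(f,p).x
    return p,e
E
python3 - <<'E'
from h import *; from rig import bot
I={n:bot.get_image(n) for n in("top","scene")}
L=dict(C=([.4568,-.1253,-.364],.062,.112),B=([.5516,-.3738,-.2906],.062,.084),A=([.5606,-.1858,-.1878],.062,.04),D=([.4489,-.2799,.03],.062,.04),
 L=([.4733,.306,.125],.066,.021),M=([.4845,.2101,.12],.066,.021),R=([.4974,.1171,.115],.066,.021))
for cn in I:
    c=cam(I[cn]); g=I[cn]["frame"].astype(np.float32)[:,:,2]  # blue: wood is dark
    for n,(p,s,z) in L.items():
        q,e=refine(g,c,p,s,z,2.0 if cn=="top" else 3,4); print(cn,n,q.round(4),e[:,0].round(1),e[:,1].round(0))
E
```

```text
top C [ 0.457  -0.1251 -0.364 ] [ 0.1  0.   0.  -0.1] [72. 79. 55. 50.]
top B [ 0.552  -0.3739 -0.2906] [0.1 0.1 0.1 0.1] [70. 80. 70. 57.]
top A [ 0.5625 -0.1865 -0.1878] [0.  0.1 0.  0.2] [65. 79. 64. 59.]
top D [ 0.4484 -0.2805  0.03  ] [-0.1 -0.1 -0.1 -0.1] [ 60.  81. 108.  51.]
top L [0.4736 0.3058 0.125 ] [0.  0.5 0.  0.4] [49. 41. 62. 37.]
top M [0.4859 0.2103 0.12  ] [0.  0.5 0.  0.5] [53. 40. 69. 37.]
top R [0.4977 0.117  0.115 ] [0.  0.3 0.  0.3] [56. 28. 74. 38.]
scene C [ 0.4521 -0.1212 -0.3638] [-0.6  0.3 -0.6  0.3] [ 9. 54. 35. 42.]
scene B [ 0.5494 -0.3702 -0.2907] [1.5 0.1 1.4 0.1] [ 2.  3. 13.  1.]
scene A [ 0.5577 -0.1838 -0.187 ] [-1.9  0.4 -1.8  0.4] [39. 62.  7. 37.]
scene D [ 0.4483 -0.2781  0.03  ] [0.4 0.4 0.4 0.3] [56. 54. 37. 38.]
scene L [0.4718 0.3121 0.1252] [0.3 0.3 0.4 0.3] [29. 33. 33. 44.]
scene M [0.484  0.2163 0.1203] [0.4 0.4 0.3 0.4] [27. 37. 31. 49.]
scene R [0.4959 0.1225 0.1152] [0.3 0.4 0.3 0.3] [28. 37. 33. 47.]
```

```bash
cat > go.py <<'E'
import sys; from h import *; from rig import bot
s=bot.get_state(); q=s["orientation"]; M=R.from_quat([*q[1:],q[0]]).as_matrix(); p=np.array(s["eef_pos"])
th=np.arctan2(-M[0,1],M[1,1]); tilt=np.arccos(-M[2,2])
print("at",p.round(4),"yaw",th.round(4),"tilt",tilt.round(4),"w",round(s["width"],4),"F",s["force"].round(1),"t",round(s["clock"],2),"q",s["joints"].round(2))
a=[eval(v) for v in sys.argv[1:]]
for i in range(0,len(a),4):   # targets x y z yaw, each as shift from now
    t=np.array(a[i:i+3]); c,n=np.cos(a[i+3]),np.sin(a[i+3])
    T=np.array([[-c,-n,0],[-n,c,0],[0,0,-1.]])
    d=M.T@(t-p); r=R.from_matrix(M.T@T).as_rotvec()
    print(a[i:i+4],"->",d.round(4),r.round(4),"rows",(np.linalg.norm(d)/.0625).round(1),(np.linalg.norm(r)/.188).round(1))
E
python3 -c "from rig import bot;print(bot.tip_extent)"
python3 go.py .46 .25 .25 0 .4484 -.2805 .16 .03
```

```text
0.017
at [0.2397 0.6039 0.2478] yaw -0.3778 tilt 0.0009 w 0.0855 F [-0.2 -0.6  0.1] t 0.25 q [-1.29  0.4   0.05  1.54 -0.02  1.21 -0.05]
[0.46, 0.25, 0.25, 0] -> [-0.3353 -0.2477 -0.0019] [-9.000e-04 -1.000e-04 -3.778e-01] rows 6.7 2.0
[0.4484, -0.2805, 0.16, 0.03] -> [-0.5202 -0.745   0.0885] [-9.000e-04 -1.000e-04 -4.078e-01] rows 14.6 2.2
```

```bash
python3 shift.py '[[-0.335,-0.248,0,0,0,-0.38],[-0.335,-0.248,0,0,0,-0.38],[-0.335,-0.248,0,0,0,-0.38],[-0.335,-0.248,0,0,0,-0.38],[-0.335,-0.248,0,0,0,-0.38],[-0.335,-0.248,0,0,0,-0.38],[-0.335,-0.248,0,0,0,-0.38],[-0.52,-0.745,0.088,0,0,-0.408],[-0.52,-0.745,0.088,0,0,-0.408],[-0.52,-0.745,0.088,0,0,-0.408],[-0.52,-0.745,0.088,0,0,-0.408],[-0.52,-0.745,0.088,0,0,-0.408],[-0.52,-0.745,0.088,0,0,-0.408],[-0.52,-0.745,0.088,0,0,-0.408],[-0.52,-0.745,0.088,0,0,-0.408],[-0.52,-0.745,0.088,0,0,-0.408],[-0.52,-0.745,0.088,0,0,-0.408],[-0.52,-0.745,0.088,0,0,-0.408]]' 0.085
python3 go.py .4484 -.2805 .16 .03 .4484 -.2805 .032 .03
python3 - <<'E'
from h import *; from rig import bot
for n in("top","scene"):
    i=bot.get_image(n); cv2.imwrite(f"pics/{n}1.png",i["frame"][:,:,::-1])
a=cv2.imread("pics/top1.png")[150:260,280:440];b=cv2.imread("pics/scene1.png")[90:200,250:410]
cv2.imwrite("pics/c4.png",cv2.resize(cv2.hconcat([a,b]),None,fx=2.5,fy=2.5,interpolation=cv2.INTER_CUBIC))
E
```

```text
clock: 2.5
eef_pos: [0.4485, -0.2791, 0.1601]
orientation: [-0.0, -0.015, 1.0, 0.001]
force: [0.3, -0.1, 0.5]
width: 0.0851
grip_force: 0.0
at [ 0.4485 -0.2791  0.1601] yaw 0.0309 tilt 0.0011 w 0.0851 F [ 0.3 -0.1  0.5] t 2.5 q [ 0.    0.31  0.57  1.94 -0.21  0.95  2.28]
[0.4484, -0.2805, 0.16, 0.03] -> [ 0.0001 -0.0014  0.0001] [ 0.0011 -0.0003  0.0009] rows 0.0 0.0
[0.4484, -0.2805, 0.032, 0.03] -> [ 1.000e-04 -1.500e-03  1.281e-01] [ 0.0011 -0.0003  0.0009] rows 2.0 0.0
```

View pics/c4.png

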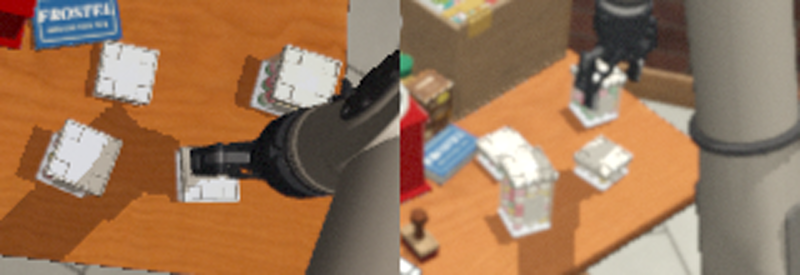

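```bash
python3 shift.py '[[0,-0.0015,0.05,0,0,0],[0,-0.0015,0.1,0,0,0],[0,-0.0015,0.128,0,0,0],[0,-0.0015,0.128,0,0,0],[0,-0.0015,0.128,0,0,0]]'
python3 go.py .4484 -.2805 .032 .03
python3 shift.py '[[0,0,0,0,0,0],[0,0,0,0,0,0],[0,0,0,0,0,0],[0,0,0,0,0,0],[0,0,0,0,0,0],[0,0,0,0,0,0]]' 0.05 40
```

```text
clock: 3.22
eef_pos: [0.4496, -0.2814, 0.0335]
orientation: [0.001, -0.016, 1.0, -0.0]
force: [-0.1, 0.1, -0.1]
width: 0.0851
grip_force: 0.0
at [ 0.4496 -0.2814  0.0335] yaw 0.0315 tilt 0.0022 w 0.0851 F [-0.1  0.1 -0.1] t 3.23 q [ 0.1   0.51  0.48  2.02 -0.36  0.69  2.4 ]
[0.4484, -0.2805, 0.032, 0.03] -> [0.0012 0.001  0.0015] [-0.0007  0.0021  0.0015] rows 0.0 0.0
clock: 3.98
eef_pos: [0.4496, -0.2817, 0.034]
orientation: [0.001, -0.015, 1.0, 0.0]
force: [-1.4, 1.4, 6.9]
width: 0.0611
grip_force: 42.6
```

```bash
python3 shift.py '[[0,0,-0.05,0,0,0],[0,0,-0.1,0,0,0],[0,0,-0.13,0,0,0],[0,0,-0.13,0,0,0]]'
python3 go.py .46 0 .164 .08 .4748 .3058 .164 .127
```

```text
clock: 4.47
eef_pos: [0.4501, -0.2826, 0.1653]
orientation: [0.003, -0.015, 1.0, -0.001]
force: [-0.8, 0.4, -0.8]
width: 0.061
grip_force: 45.6
at [ 0.4501 -0.2826  0.1653] yaw 0.0303 tilt 0.0068 w 0.061 F [-0.8  0.4 -0.8] t 4.47 q [-0.01  0.31  0.59  1.93 -0.21  0.95  2.28]
[0.46, 0, 0.164, 0.08] -> [-0.0185  0.2822  0.0008] [-0.0023  0.0064 -0.0497] rows 4.5 0.3
[0.4748, 0.3058, 0.164, 0.127] -> [-4.250e-02  5.874e-01  3.000e-04] [-0.0024  0.0063 -0.0967] rows 9.4 0.5
```

```bash
python3 shift.py '[[-0.042,0.587,0,0,0,-0.097],[-0.042,0.587,0,0,0,-0.097],[-0.042,0.587,0,0,0,-0.097],[-0.042,0.587,0,0,0,-0.097],[-0.042,0.587,0,0,0,-0.097],[-0.042,0.587,0,0,0,-0.097],[-0.042,0.587,0,0,0,-0.097],[-0.042,0.587,0,0,0,-0.097],[-0.042,0.587,0,0,0,-0.097],[-0.042,0.587,0,0,0,-0.097],[-0.042,0.587,0,0,0,-0.097],[-0.042,0.587,0,0,0,-0.097]]'
python3 go.py .4748 .3058 .07 .127
```

```text
clock: 5.98
eef_pos: [0.4726, 0.3038, 0.1615]
orientation: [-0.001, -0.062, 0.998, -0.001]
force: [0.0, 0.0, -0.9]
width: 0.061
grip_force: 45.5
at [0.4726 0.3038 0.1615] yaw 0.1247 tilt 0.0026 w 0.061 F [ 0.   0.  -0.9] t 5.97 q [-0.85  0.33  0.25  1.85 -0.1   0.97  1.14]
[0.4748, 0.3058, 0.07, 0.127] -> [-0.0025  0.0019  0.0915] [-0.0022 -0.0014 -0.0023] rows 1.5 0.0
```

```bash
python3 shift.py '[[-0.002,0.002,0.05,0,0,0],[-0.0025,0.002,0.09,0,0,0],[-0.0025,0.002,0.0915,0,0,0],[-0.0025,0.002,0.0915,0,0,0]]'
python3 go.py .4748 .3058 .07 .127
python3 - <<'E'
from h import *; from rig import bot
o=[]
for n,y,x in(("top",160,85),("scene",190,150)):
    i=bot.get_image(n); cv2.imwrite(f"pics/{n}2.png",i["frame"][:,:,::-1]); c=cam(i)
    o.append(cv2.resize(i["frame"][y:y+100,x:x+100,::-1],None,fx=4,fy=4,interpolation=cv2.INTER_CUBIC))
cv2.imwrite("pics/c5.png",cv2.hconcat(o))
E
```

```text
clock: 6.48
eef_pos: [0.476, 0.3078, 0.0721]
orientation: [0.001, -0.063, 0.998, 0.0]
force: [0.6, -0.1, -0.6]
width: 0.0611
grip_force: 45.4
at [0.476  0.3078 0.0721] yaw 0.1251 tilt 0.0018 w 0.0611 F [ 0.6 -0.1 -0.6] t 6.47 q [-0.83  0.46  0.23  1.91 -0.14  0.79  1.17]
[0.4748, 0.3058, 0.07, 0.127] -> [ 0.0015 -0.0019  0.0021] [ 0.0004  0.0017 -0.0019] rows 0.1 0.0
```

View pics/c5.png

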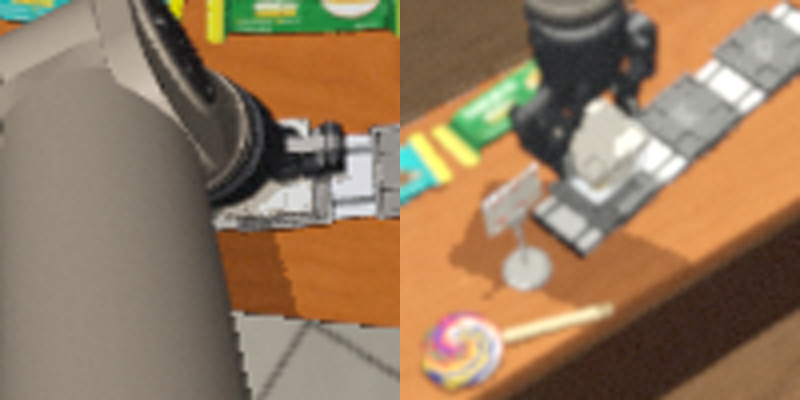

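```bash
python3 shift.py '[[0.0015,-0.002,0,0,0,0],[0.0015,-0.002,0,0,0,0],[0.0015,-0.002,0,0,0,0],[0.0015,-0.002,0,0,0,0]]'
python3 go.py .4748 .3058 .07 .127
cat > ov.py <<'E'
from h import *; from rig import bot
def overlay(name,sqs,box,k,out):
    i=bot.get_image(name); c=cam(i); x,y,w,h=box
    f=cv2.resize(i["frame"][y:y+h,x:x+w,::-1],None,fx=k,fy=k,interpolation=cv2.INTER_CUBIC)
    for P,col in sqs:
        u=((proj(c,P)-[x,y]+.5)*k-.5)
        cv2.polylines(f,[np.round(u*16).astype(np.int32)],True,col,1,cv2.LINE_AA,4)
    cv2.imwrite(out,f)
E
python3 - <<'E'
from ov import *
p=bot.get_state()["eef_pos"]; x,y,z=p; x-=.0012
zl=z+.006
overlay("scene",[(sq(x,y,.127,.062,zl),(0,0,255)),(sq(x,y,.127,.057,zl-.035),(0,0,255)),(sq(.4736,.3058,.127,.066,.021),(255,0,0)),(sq(.4718,.3121,.127,.066,.021),(0,255,0))],(170,195,80,70),8,"pics/c6.png")
E
```

```text
clock: 7.08
eef_pos: [0.4736, 0.3067, 0.0709]
orientation: [0.0, -0.064, 0.998, 0.0]
force: [-0.0, 0.6, -1.0]
width: 0.0608
grip_force: 45.5
at [0.4736 0.3067 0.0709] yaw 0.1274 tilt 0.0003 w 0.0608 F [-0.   0.6 -1. ] t 7.08 q [-0.83  0.46  0.23  1.92 -0.14  0.79  1.17]
[0.4748, 0.3058, 0.07, 0.127] -> [-0.0011 -0.001   0.0009] [0.0002 0.0002 0.0004] rows 0.0 0.0
```

View pics/c6.png

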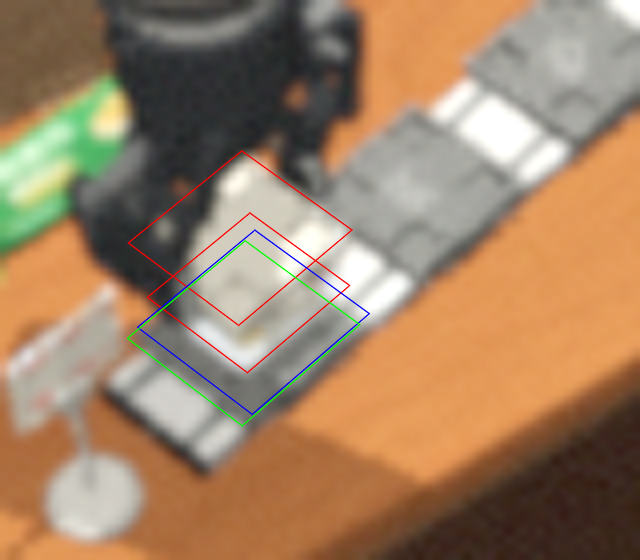

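Run:
```python
from ov import *
x,y,z=bot.get_state()["eef_pos"]; print(x,y,z); x-=.0012
zl=z+.006
S=[(sq(x,y,.127,.062,zl),(0,0,255)),(sq(.4736,.3058,.127,.066,.021),(255,0,0)),(sq(.4718,.3121,.127,.066,.021),(0,255,0)),(sq(.4859,.2103,.127,.066,.021),(255,0,0))]
overlay("top",S,(130,180,80,45),9,"pics/c7.png")
```

```text
0.4735808812168089 0.30666849364258836 0.07084936989877884
```

View pics/c7.png

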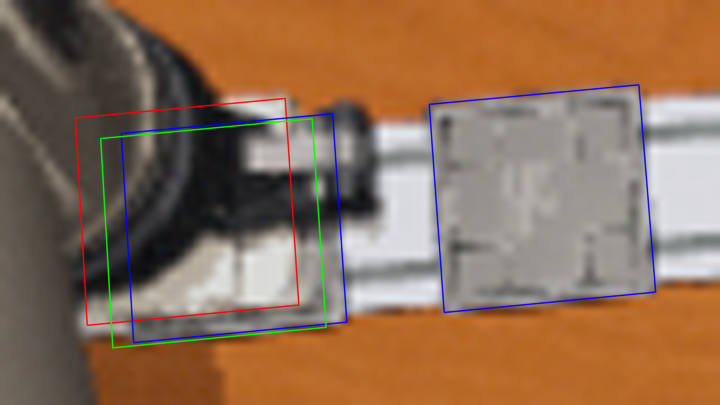

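```bash
python3 go.py .4742 .310 .0525 .127
python3 shift.py '[[0,0.0033,0,0,0,0],[0,0.0033,0,0,0,0],[-0.0006,0.0033,0.01,0,0,0],[-0.0006,0.0033,0.0183,0,0,0],[-0.0006,0.0033,0.0183,0,0,0]]'
python3 go.py .4742 .310 .05 .127
```

```text
at [0.4736 0.3066 0.0708] yaw 0.1274 tilt 0.0001 w 0.0612 F [-0.5 -0.  -1.3] t 7.17 q [-0.83  0.46  0.23  1.92 -0.14  0.79  1.17]
[0.4742, 0.31, 0.0525, 0.127] -> [-0.001   0.0033  0.0183] [0.     0.     0.0004] rows 0.3 0.0
clock: 7.8
eef_pos: [0.4744, 0.3099, 0.0526]
orientation: [0.0, -0.063, 0.998, 0.0]
force: [-0.8, -1.3, 4.3]
width: 0.0613
grip_force: 45.2
at [0.4744 0.3099 0.0526] yaw 0.1265 tilt 0.0008 w 0.0613 F [-0.8 -1.3  4.3] t 7.8 q [-0.83  0.49  0.22  1.92 -0.15  0.75  1.17]
[0.4742, 0.31, 0.05, 0.127] -> [0.0002 0.0002 0.0026] [ 0.0004  0.0007 -0.0005] rows 0.0 0.0
```

```bash
python3 shift.py '[[0,0,0.0015,0,0,0],[0,0,0.003,0,0,0],[0,0,0.003,0,0,0]]'
python3 go.py .4742 .310 .05 .127
```

```text
clock: 8.18
eef_pos: [0.4764, 0.3106, 0.0522]
orientation: [0.002, -0.063, 0.998, 0.002]
force: [-1.8, -4.3, 16.3]
width: 0.0614
grip_force: 44.6
at [0.4764 0.3106 0.0522] yaw 0.1255 tilt 0.0054 w 0.0614 F [-1.8 -4.3 16.3] t 8.18 q [-0.83  0.49  0.22  1.92 -0.15  0.75  1.18]
[0.4742, 0.31, 0.05, 0.127] -> [ 0.0023 -0.0003  0.0022] [ 0.0029  0.0046 -0.0015] rows 0.1 0.0
```

```bash
python3 shift.py '[[0,-0.0015,-0.001,0,0,0],[0,-0.002,0,0,0,0],[0,-0.002,0,0,0,0]]'
python3 go.py .4742 .310 .05 .127
```

```text
clock: 8.55
eef_pos: [0.4765, 0.3088, 0.0519]
orientation: [0.002, -0.063, 0.998, 0.002]
force: [-0.8, -3.3, 13.7]
width: 0.061
grip_force: 44.7
at [0.4765 0.3088 0.0519] yaw 0.1257 tilt 0.0055 w 0.061 F [-0.8 -3.3 13.7] t 8.55 q [-0.82  0.49  0.22  1.92 -0.15  0.74  1.18]
[0.4742, 0.31, 0.05, 0.127] -> [0.0021 0.0014 0.0019] [ 0.0031  0.0045 -0.0013] rows 0.1 0.0
```

Run:
```python
from ov import *
s=bot.get_state(); print(s["eef_pos"],s["force"])
x,y,z=s["eef_pos"]; x-=.0012
overlay("scene",[(sq(.4718,.3121,.127,.066,.021),(0,255,0))],(170,195,80,70),8,"pics/c8.png")
```

```text
[0.47646647 0.30884751 0.05193473] [-0.77866755 -3.29173897 13.68835111]
```

View pics/c8.png

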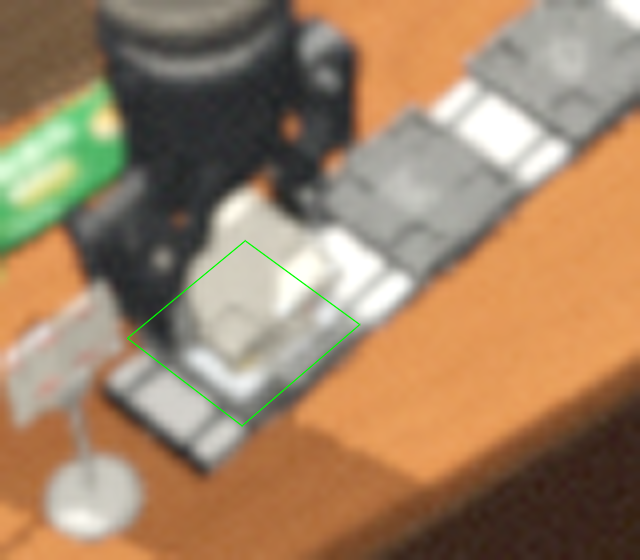

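```bash
python3 shift.py '[[0,0,-0.0015,0,0,0],[0,0,-0.002,0,0,0],[0,0,-0.002,0,0,0]]'
python3 shift.py '[[0,0,0,0,0,0],[0,0,0,0,0,0],[0,0,0,0,0,0],[0,0,0,0,0,0]]' 0.085
python3 shift.py '[[0,0,-0.05,0,0,0],[0,0,-0.1,0,0,0],[0,0,-0.1,0,0,0],[0,0,-0.1,0,0,0]]'
python3 go.py .53 -.18 .16 -.19
```

```text
clock: 8.98
eef_pos: [0.4751, 0.3084, 0.0524]
orientation: [0.001, -0.063, 0.998, 0.001]
force: [-1.0, -1.9, 6.7]
width: 0.061
grip_force: 45.1
clock: 9.48
eef_pos: [0.4739, 0.3078, 0.0513]
orientation: [-0.0, -0.064, 0.998, -0.0]
force: [0.9, -0.6, -1.0]
width: 0.0853
grip_force: 0.1
clock: 9.98
eef_pos: [0.4735, 0.3079, 0.1512]
orientation: [-0.0, -0.064, 0.998, -0.0]
force: [0.5, 0.4, 0.1]
width: 0.0851
grip_force: 0.0
at [0.4735 0.3079 0.1512] yaw 0.1275 tilt 0.0006 w 0.0851 F [0.5 0.4 0.1] t 9.97 q [-0.86  0.35  0.25  1.85 -0.11  0.95  1.14]
[0.53, -0.18, 0.16, -0.19] -> [ 0.006  -0.4911 -0.0088] [-1.000e-04 -6.000e-04  3.175e-01] rows 7.9 1.7
```

```bash
python3 shift.py '[[0.006,-0.491,-0.009,0,0,0.317],[0.006,-0.491,-0.009,0,0,0.317],[0.006,-0.491,-0.009,0,0,0.317],[0.006,-0.491,-0.009,0,0,0.317],[0.006,-0.491,-0.009,0,0,0.317],[0.006,-0.491,-0.009,0,0,0.317],[0.006,-0.491,-0.009,0,0,0.317],[0.006,-0.491,-0.009,0,0,0.317],[0.006,-0.491,-0.009,0,0,0.317]]'
python3 - <<'E'
from ov import *
o=[]
for cn,z0 in(("top",.056),("scene",.056)):
    I=bot.get_image(cn); c=cam(I); g=I["frame"].astype(np.float32)[:,:,2]
    q,e=refine(g,c,[.473,.309,.127],.062,z0,4,5); print(cn,"lid",q.round(4),e.round(1).tolist())
    for n,p in dict(M=[.485,.213,.127],R=[.497,.120,.127]).items():
        q,e=refine(g,c,p,.066,.021,3,5); print(cn,n,q.round(4),e.round(1).tolist())
    x,y=((125,170) if cn=="top" else (170,200))
    o.append(cv2.resize(I["frame"][y:y+60,x:x+50,::-1],None,fx=8,fy=8,interpolation=cv2.INTER_CUBIC))
cv2.imwrite("pics/c9.png",cv2.hconcat(o))
E
```

```text
clock: 11.1
eef_pos: [0.5285, -0.1855, 0.1592]
orientation: [-0.001, 0.099, 0.995, -0.002]
force: [0.1, 0.1, -1.2]
width: 0.0851
grip_force: 0.0
top lid [0.4706 0.3122 0.1272] [[1.3, 74.8], [1.7, 42.8], [1.3, 58.6], [1.7, 72.1]]
top M [0.4859 0.2102 0.1269] [[0.0, 54.5], [0.5, 40.3], [0.0, 70.6], [0.4, 37.0]]
top R [0.4977 0.117  0.1269] [[0.0, 57.0], [0.3, 28.4], [0.0, 74.2], [0.2, 38.5]]
scene lid [0.4742 0.3087 0.1271] [[0.4, 58.9], [0.2, 27.5], [0.4, 35.1], [0.3, 33.3]]
scene M [0.484  0.2165 0.1271] [[0.3, 27.7], [0.4, 37.3], [0.3, 30.9], [0.4, 48.7]]
scene R [0.4957 0.1226 0.1271] [[0.3, 28.5], [0.4, 36.9], [0.3, 33.0], [0.4, 47.5]]
```

View pics/c9.png

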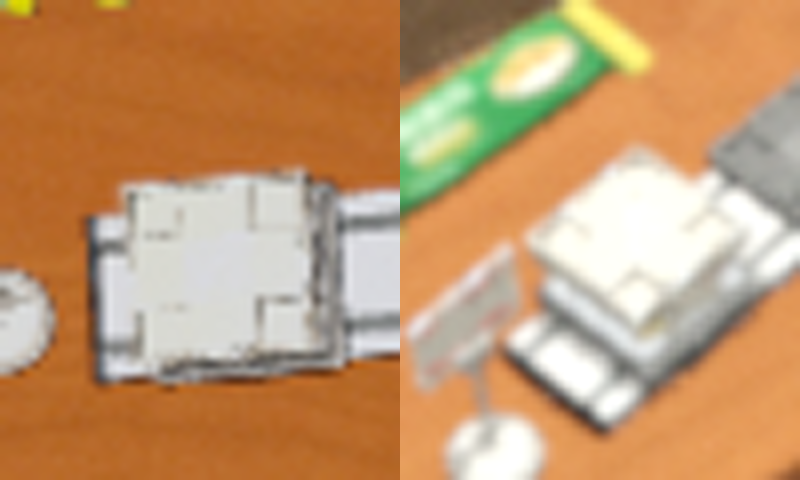

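Run:
```python
from ov import *
I=bot.get_image("top"); c=cam(I); g=I["frame"].astype(np.float32)
uv=(np.array([(122,185),(303,170),(320,352),(138,368)])+.5)/8-.5+[125,170]
for z in(.056,.058): print(fit(c,uv,.062,z))
for ch in range(3):
    for z in (.056,.058):
        q,e=refine(g[:,:,ch],c,[.4725,.306,.127],.062,z,1.2,5); print(ch,z,q.round(4),e.round(1).tolist())
```

```text
(array([0.47436867, 0.3067128 , 0.13627445]), np.float64(0.36671353592563777), np.float64(0.06213497135250572))
(array([0.47415911, 0.30622044, 0.13627445]), np.float64(0.3658949494446145), np.float64(0.06201266985857816))
0 0.056 [0.4737 0.3058 0.2417] [[-0.4, 11.0], [-0.4, 26.6], [-0.5, 30.4], [-0.4, 12.6]]
0 0.058 [0.4725 0.3064 0.127 ] [[-0.6, 12.5], [-0.3, 41.7], [-0.6, 42.4], [-0.3, 5.4]]
1 0.056 [0.4749 0.3055 0.1271] [[-0.1, 49.3], [-0.7, 32.3], [-0.1, 57.4], [-0.7, 17.5]]
1 0.058 [0.4745 0.3067 0.127 ] [[-0.1, 50.3], [-0.3, 43.3], [-0.1, 55.1], [-0.3, 5.2]]
2 0.056 [0.4748 0.3072 0.127 ] [[-0.1, 73.7], [-0.2, 43.8], [0.0, 54.2], [-0.3, 8.5]]
2 0.058 [0.4748 0.3068 0.127 ] [[0.0, 73.7], [-0.3, 43.6], [-0.1, 54.2], [-0.3, 8.6]]
```

```bash
python3 go.py .474 .309 .15 .127 .474 .309 .085 .127
```

```text
at [ 0.5296 -0.1783  0.159 ] yaw -0.1886 tilt 0.0032 w 0.0848 F [-0.5 -0.1 -0. ] t 11.25 q [-0.17  0.36  0.52  1.87 -0.22  0.97  1.83]
[0.474, 0.309, 0.15, 0.127] -> [0.146  0.4682 0.0099] [ 0.0014 -0.0029 -0.3156] rows 7.8 1.7
[0.474, 0.309, 0.085, 0.127] -> [0.1458 0.4682 0.0749] [ 0.0014 -0.0029 -0.3156] rows 7.9 1.7
```

```bash
python3 shift.py '[[0.146,0.468,0.01,0,0,-0.316],[0.146,0.468,0.01,0,0,-0.316],[0.146,0.468,0.01,0,0,-0.316],[0.146,0.468,0.01,0,0,-0.316],[0.146,0.468,0.01,0,0,-0.316],[0.146,0.468,0.01,0,0,-0.316],[0.146,0.468,0.01,0,0,-0.316],[0.146,0.468,0.01,0,0,-0.316],[0.146,0.468,0.01,0,0,-0.316],[0.146,0.468,0.067,0,0,-0.316],[0.146,0.468,0.067,0,0,-0.316],[0.146,0.468,0.067,0,0,-0.316]]' 0
python3 go.py .474 .309 .075 .127
```

```text
clock: 12.75
eef_pos: [0.4754, 0.3074, 0.0945]
orientation: [0.0, -0.063, 0.998, 0.0]
force: [0.6, 0.3, 0.1]
width: -0.0001
grip_force: 0.0
at [0.4754 0.3074 0.0945] yaw 0.1264 tilt 0.0007 w -0.0001 F [0.6 0.3 0.1] t 12.75 q [-0.84  0.43  0.23  1.9  -0.13  0.83  1.16]
[0.474, 0.309, 0.075, 0.127] -> [0.0012 0.0017 0.0195] [ 0.0003  0.0006 -0.0006] rows 0.3 0.0
```

```bash
python3 shift.py '[[0.001,0,0.01,0,0,0],[0.001,0,0.013,0,0,0],[0.001,0,0.015,0,0,0]]'; python3 shift.py '[[0,0,0.002,0,0,0],[0,0,0.002,0,0,0]]'|grep -E "eef|force:";python3 shift.py '[[0,0,0.002,0,0,0],[0,0,0.002,0,0,0]]'|grep -E "eef|force:"
```

```text
clock: 13.12
eef_pos: [0.4745, 0.3072, 0.0788]
orientation: [0.0, -0.063, 0.998, 0.0]
force: [0.3, 0.6, -0.1]
width: 0.0002
grip_force: 0.0
eef_pos: [0.4743, 0.3072, 0.0765]
force: [0.0, 0.4, -0.6]
grip_force: 0.0
eef_pos: [0.4742, 0.3071, 0.0744]
force: [-0.1, 0.7, 0.2]
grip_force: 0.0
```

```bash
for k in 1 2; do python3 shift.py '[[0,0,0.001,0,0,0],[0,0,0.001,0,0,0]]'|grep -E "eef|force:";done;  python3 shift.py '[[0,0,0.002,0,0,0],[0,0,0.002,0,0,0]]'|grep -E "eef|force:"
```

```text
eef_pos: [0.4742, 0.3071, 0.0734]
force: [-0.1, -0.2, 0.2]
grip_force: 0.0
eef_pos: [0.4744, 0.3072, 0.0731]
force: [-1.1, -0.4, 5.7]
grip_force: 2.5
eef_pos: [0.4744, 0.3073, 0.073]
force: [-5.8, -2.1, 18.6]
grip_force: 9.4
```

```bash
python3 shift.py '[[0,0,-0.05,0,0,0],[0,0,-0.1,0,0,0],[0,0,-0.1,0,0,0]]' 0.085
python3 - <<'E'
from ov import *
I=bot.get_image("top"); c=cam(I); g=I["frame"].astype(np.float32)
for n,p,z in (("A",[.5615,-.186,-.188],.04),("C",[.457,-.1252,-.364],.112),("B",[.552,-.3739,-.29],.084)):
  for ch in(1,2):
    for w in(1.2,2): q,e=refine(g[:,:,ch],c,p,.062,z,w,5); print(n,ch,w,q.round(4),e[:,0].round(1).tolist(),e[:,1].round(0).tolist())
E
python3 go.py .48 0 .17 0 .5615 -.186 .15 -.188
```

```text
clock: 14.75
eef_pos: [0.477, 0.3089, 0.1749]
orientation: [0.004, -0.063, 0.998, 0.003]
force: [0.4, 0.1, 0.4]
width: 0.0544
grip_force: 0.0
A 1 1.2 [ 0.5625 -0.1868 -0.188 ] [0.0, 0.1, 0.0, 0.1] [48.0, 49.0, 60.0, 53.0]
A 1 2 [ 0.5625 -0.1868 -0.188 ] [0.0, 0.1, 0.0, 0.1] [48.0, 49.0, 60.0, 54.0]
A 2 1.2 [ 0.5626 -0.1866 -0.188 ] [0.0, 0.1, 0.0, 0.1] [66.0, 80.0, 64.0, 59.0]
A 2 2 [ 0.5626 -0.1865 -0.188 ] [0.0, 0.2, 0.0, 0.2] [66.0, 80.0, 64.0, 60.0]
C 1 1.2 [ 0.457  -0.1249 -0.364 ] [0.0, 0.0, 0.0, 0.0] [46.0, 47.0, 51.0, 46.0]
C 1 2 [ 0.457  -0.1249 -0.364 ] [0.0, 0.0, 0.0, 0.0] [46.0, 47.0, 51.0, 46.0]
C 2 1.2 [ 0.457  -0.1249 -0.364 ] [0.0, 0.0, 0.1, 0.0] [72.0, 81.0, 55.0, 51.0]
C 2 2 [ 0.4569 -0.125  -0.364 ] [0.0, 0.0, 0.1, -0.1] [72.0, 81.0, 55.0, 51.0]
B 1 1.2 [ 0.552  -0.3739 -0.29  ] [0.0, 0.1, 0.0, 0.1] [48.0, 49.0, 67.0, 58.0]
B 1 2 [ 0.552  -0.3739 -0.29  ] [0.0, 0.1, 0.0, 0.1] [48.0, 49.0, 67.0, 58.0]
B 2 1.2 [ 0.552  -0.3739 -0.29  ] [0.1, 0.1, 0.1, 0.1] [70.0, 81.0, 72.0, 58.0]
B 2 2 [ 0.552  -0.3739 -0.29  ] [0.1, 0.1, 0.1, 0.1] [71.0, 81.0, 71.0, 58.0]
at [0.4754 0.3079 0.1724] yaw 0.1262 tilt 0.0046 w 0.0615 F [-0.4 -0.1 -0.6] t 14.8 q [-0.86  0.33  0.26  1.83 -0.1   0.99  1.14]
[0.48, 0, 0.17, 0] -> [ 0.0342 -0.3061  0.0015] [0.0028 0.0036 0.1262] rows 4.9 0.7
[0.5615, -0.186, 0.15, -0.188] -> [-0.0232 -0.5009  0.0212] [0.0031 0.0034 0.3142] rows 8.0 1.7
```

```bash
python3 shift.py '[[0.034,-0.306,0,0,0,0.126],[0.034,-0.306,0,0,0,0.126],[0.034,-0.306,0,0,0,0.126],[0.034,-0.306,0,0,0,0.126],[0.034,-0.306,0,0,0,0.126],[-0.0232,-0.501,0.021,0,0,0.314],[-0.0232,-0.501,0.021,0,0,0.314],[-0.0232,-0.501,0.021,0,0,0.314],[-0.0232,-0.501,0.021,0,0,0.314],[-0.0232,-0.501,0.021,0,0,0.314],[-0.0232,-0.501,0.021,0,0,0.314]]' 0.085
python3 go.py .562 -.1865 .032 -.188
```

```text
clock: 16.18
eef_pos: [0.5598, -0.1844, 0.1487]
orientation: [-0.001, 0.092, 0.996, 0.001]
force: [0.6, -0.0, 0.2]
width: 0.085
grip_force: 0.0
at [ 0.5598 -0.1844  0.1487] yaw -0.1852 tilt 0.0026 w 0.085 F [ 0.6 -0.   0.2] t 16.18 q [-0.16  0.43  0.53  1.8  -0.26  0.98  1.86]
[0.562, -0.1865, 0.032, -0.188] -> [-0.0027 -0.0018  0.1167] [ 0.0017 -0.002   0.0028] rows 1.9 0.0
```

```bash
python3 shift.py '[[-0.002,-0.001,0.05,0,0,0.003],[-0.002,-0.001,0.1,0,0,0.003],[-0.002,-0.001,0.117,0,0,0.003],[-0.002,-0.001,0.117,0,0,0.003],[-0.002,-0.001,0.117,0,0,0.003]]'
python3 go.py .562 -.1865 .032 -.188
python3 shift.py '[[0,0,0,0,0,0],[0,0,0,0,0,0],[0,0,0,0,0,0],[0,0,0,0,0,0],[0,0,0,0,0,0]]' 0.05 40
python3 go.py .562 -.1865 .16 -.188
```

```text
clock: 16.8
eef_pos: [0.5637, -0.1885, 0.0345]
orientation: [0.002, 0.095, 0.995, -0.0]
force: [0.9, -0.3, -0.0]
width: 0.0848
grip_force: 0.0
at [ 0.5637 -0.1885  0.0345] yaw -0.1902 tilt 0.0036 w 0.0848 F [ 0.9 -0.3 -0. ] t 16.8 q [-0.09  0.59  0.45  1.87 -0.36  0.76  1.94]
[0.562, -0.1865, 0.032, -0.188] -> [0.0021 0.0016 0.0025] [ 0.      0.0036 -0.0022] rows 0.1 0.0
clock: 17.42
eef_pos: [0.5634, -0.1884, 0.0344]
orientation: [0.001, 0.095, 0.995, 0.0]
force: [-1.0, 2.4, 5.7]
width: 0.0613
grip_force: 42.7
at [ 0.5634 -0.1884  0.0344] yaw -0.1907 tilt 0.0029 w 0.0613 F [-1.   2.4  5.7] t 17.43 q [-0.09  0.59  0.45  1.87 -0.36  0.76  1.94]
[0.562, -0.1865, 0.16, -0.188] -> [ 0.0014  0.0017 -0.1256] [ 0.0008  0.0028 -0.0027] rows 2.0 0.0
```

```bash
python3 shift.py '[[0,0,-0.05,0,0,0],[0,0,-0.1,0,0,0],[0,0,-0.15,0,0,0],[0,0,-0.15,0,0,0]]'
python3 go.py .49 0 .18 0 .4738 .3078 .18 .127 .4738 .3078 .105 .127
```

```text
clock: 17.92
eef_pos: [0.565, -0.1898, 0.1876]
orientation: [0.005, 0.095, 0.995, -0.0]
force: [0.0, 0.8, -1.4]
width: 0.0611
grip_force: 45.5
at [ 0.565  -0.1898  0.1876] yaw -0.1912 tilt 0.0102 w 0.0611 F [ 0.   0.8 -1.4] t 17.93 q [-0.18  0.4   0.55  1.76 -0.24  1.04  1.84]
[0.49, 0, 0.18, 0] -> [0.1098 0.1721 0.0065] [-0.0008  0.0102 -0.1912] rows 3.3 1.0
[0.4738, 0.3078, 0.18, 0.127] -> [0.1842 0.4712 0.0058] [-0.0015  0.0101 -0.3182] rows 8.1 1.7
[0.4738, 0.3078, 0.105, 0.127] -> [0.1849 0.4712 0.0808] [-0.0015  0.0101 -0.3182] rows 8.2 1.7
```

```bash
python3 shift.py '[[0.11,0.172,0,0,0,-0.19],[0.11,0.172,0,0,0,-0.19],[0.11,0.172,0,0,0,-0.19],[0.11,0.172,0,0,0,-0.19],[0.184,0.471,0,0,0,-0.318],[0.184,0.471,0,0,0,-0.318],[0.184,0.471,0,0,0,-0.318],[0.184,0.471,0,0,0,-0.318],[0.184,0.471,0,0,0,-0.318],[0.184,0.471,0,0,0,-0.318],[0.184,0.471,0,0,0,-0.318],[0.184,0.471,0,0,0,-0.318]]'
python3 go.py .4738 .3078 .105 .127
```

```text
clock: 19.42
eef_pos: [0.4711, 0.307, 0.1821]
orientation: [-0.0, -0.062, 0.998, -0.001]
force: [-0.2, -0.3, -1.8]
width: 0.061
grip_force: 45.4
at [0.4711 0.307  0.1821] yaw 0.1245 tilt 0.0012 w 0.061 F [-0.2 -0.3 -1.8] t 19.43 q [-0.87  0.31  0.27  1.83 -0.09  1.01  1.13]
[0.4738, 0.3078, 0.105, 0.127] -> [-0.0029  0.0006  0.0771] [-0.001  -0.0006 -0.0025] rows 1.2 0.0
```

```bash
python3 shift.py '[[-0.002,0,0.05,0,0,0],[-0.002,0,0.077,0,0,0],[-0.002,0,0.077,0,0,0],[-0.002,0,0.077,0,0,0],[-0.002,0,0.077,0,0,0]]'
python3 go.py .4738 .3078 .089 .127
```

```text
clock: 20.05
eef_pos: [0.474, 0.3097, 0.1072]
orientation: [0.001, -0.063, 0.998, 0.001]
force: [-0.1, 0.2, -1.3]
width: 0.0615
grip_force: 45.3
at [0.474  0.3097 0.1072] yaw 0.1267 tilt 0.0033 w 0.0615 F [-0.1  0.2 -1.3] t 20.05 q [-0.85  0.41  0.25  1.89 -0.13  0.86  1.16]
[0.4738, 0.3078, 0.089, 0.127] -> [ 0.0005 -0.0019  0.0182] [ 0.0018  0.0028 -0.0003] rows 0.3 0.0
```

```bash
python3 shift.py '[[0,-0.002,0,0,0,0],[0,-0.002,0.008,0,0,0],[0,-0.002,0.0175,0,0,0],[0,-0.002,0.0175,0,0,0],[0,-0.002,0.0175,0,0,0]]'
python3 go.py .4738 .3078 .0854 .127
```

```text
clock: 20.68
eef_pos: [0.4728, 0.3073, 0.0877]
orientation: [-0.0, -0.064, 0.998, -0.0]
force: [-0.2, -0.2, -2.3]
width: 0.0612
grip_force: 45.4
at [0.4728 0.3073 0.0877] yaw 0.1274 tilt 0.0008 w 0.0612 F [-0.2 -0.2 -2.3] t 20.68 q [-0.84  0.43  0.24  1.91 -0.14  0.82  1.17]
[0.4738, 0.3078, 0.0854, 0.127] -> [-0.0011  0.0004  0.0023] [-0.0003 -0.0007  0.0004] rows 0.0 0.0
```

```bash
python3 shift.py '[[-0.0005,0,0.001,0,0,0],[-0.0005,0,0.002,0,0,0],[-0.0005,0,0.002,0,0,0]]'|grep -E "eef|^force"; python3 shift.py '[[0,0,0.001,0,0,0],[0,0,0.001,0,0,0]]'|grep -E "eef|^force"
```

```text
eef_pos: [0.4734, 0.3074, 0.086]
force: [-0.0, -0.3, -1.4]
eef_pos: [0.4736, 0.3075, 0.0855]
force: [-2.1, -0.6, 3.0]
```

```bash
python3 shift.py '[[0,0,0,0,0,0],[0,0,0,0,0,0],[0,0,0,0,0,0],[0,0,0,0,0,0]]' 0.08
python3 shift.py '[[0,0,-0.05,0,0,0],[0,0,-0.1,0,0,0],[0,0,-0.1,0,0,0],[0,0,-0.1,0,0,0]]' 0.085 | grep eef
python3 go.py .47 0 .19 0 .5515 -.373 .15 -.29
```

```text
clock: 21.8
eef_pos: [0.4735, 0.3074, 0.085]
orientation: [0.0, -0.064, 0.998, 0.0]
force: [-0.1, 0.3, 0.5]
width: 0.0801
grip_force: 0.0
eef_pos: [0.4731, 0.3072, 0.1846]
at [0.4731 0.3072 0.1846] yaw 0.1273 tilt 0.0006 w 0.0851 F [ 0.7 -0.1  0.5] t 22.3 q [-0.87  0.31  0.27  1.82 -0.1   1.02  1.13]
[0.47, 0, 0.19, 0] -> [ 0.0421 -0.3043 -0.0053] [-1.000e-04 -6.000e-04  1.273e-01] rows 4.9 0.7
[0.5515, -0.373, 0.15, -0.29] -> [ 0.0086 -0.6847  0.0347] [-2.000e-04 -6.000e-04  4.173e-01] rows 11.0 2.2
```

```bash
python3 shift.py '[[0.042,-0.304,-0.005,0,0,0.127],[0.042,-0.304,-0.005,0,0,0.127],[0.042,-0.304,-0.005,0,0,0.127],[0.042,-0.304,-0.005,0,0,0.127],[0.042,-0.304,-0.005,0,0,0.127],[0.0086,-0.685,0.035,0,0,0.417],[0.0086,-0.685,0.035,0,0,0.417],[0.0086,-0.685,0.035,0,0,0.417],[0.0086,-0.685,0.035,0,0,0.417],[0.0086,-0.685,0.035,0,0,0.417],[0.0086,-0.685,0.035,0,0,0.417],[0.0086,-0.685,0.035,0,0,0.417],[0.0086,-0.685,0.035,0,0,0.417],[0.0086,-0.685,0.035,0,0,0.417]]' | grep eef
python3 - <<'E'
from ov import *
I=bot.get_image("top"); c=cam(I); cv2.imwrite("pics/top9.png",I["frame"][:,:,::-1]); g=I["frame"].astype(np.float32)
for z in (.091,):
  for ch in(1,2):
    q,e=refine(g[:,:,ch],c,[.474,.306,.127],.062,z,1.5,5); print(q.round(4),e.round(1).tolist())
I=bot.get_image("scene"); c=cam(I); g=I["frame"].astype(np.float32)
for ch in(1,2):
    q,e=refine(g[:,:,ch],c,[.472,.309,.127],.062,.091,2.5,5); print("scene",q.round(4),e.round(1).tolist())
E
python3 go.py .5515 -.3735 .076 -.29
```

```text
eef_pos: [0.5522, -0.3706, 0.1492]
[0.472  0.3068 0.127 ] [[0.0, 52.6], [0.1, 44.3], [0.0, 48.1], [0.1, 61.1]]
[0.4721 0.3071 0.127 ] [[0.0, 76.1], [0.1, 43.6], [0.0, 47.4], [0.2, 64.5]]
scene [0.4711 0.3081 0.1269] [[0.2, 33.3], [0.2, 35.4], [0.2, 37.0], [0.2, 37.5]]
scene [0.4715 0.3078 0.1269] [[0.3, 54.7], [0.3, 49.6], [0.4, 37.8], [0.2, 37.0]]
at [ 0.5525 -0.3709  0.1499] yaw -0.2871 tilt 0.0016 w 0.0851 F [-0.2 -0.7 -0.8] t 24.15 q [ 0.12  0.58  0.58  1.61 -0.35  1.06  2.09]
[0.5515, -0.3735, 0.076, -0.29] -> [ 0.0002 -0.0029  0.0739] [ 0.0016 -0.0003  0.0029] rows 1.2 0.0
```

```bash
python3 shift.py '[[0,-0.002,0.04,0,0,0.003],[0,-0.002,0.073,0,0,0.003],[0,-0.002,0.073,0,0,0.003],[0,-0.002,0.073,0,0,0.003],[0,-0.002,0.073,0,0,0.003]]'
python3 go.py .5515 -.3735 .076 -.29
python3 shift.py '[[0,0,0,0,0,0],[0,0,0,0,0,0],[0,0,0,0,0,0],[0,0,0,0,0,0],[0,0,0,0,0,0]]' 0.05 50
python3 go.py .552 -.374 .18 -.29
```

```text
clock: 24.78
eef_pos: [0.5525, -0.3757, 0.079]
orientation: [0.002, 0.146, 0.989, -0.001]
force: [-0.3, -0.4, 0.5]
width: 0.0851
grip_force: 0.0
at [ 0.5525 -0.3757  0.079 ] yaw -0.2924 tilt 0.0034 w 0.0851 F [-0.3 -0.4  0.5] t 24.77 q [ 0.16  0.66  0.55  1.66 -0.4   0.94  2.13]
[0.5515, -0.3735, 0.076, -0.29] -> [0.0016 0.0018 0.003 ] [-0.0007  0.0033 -0.0024] rows 0.1 0.0
clock: 25.4
eef_pos: [0.5521, -0.3752, 0.0784]
orientation: [0.001, 0.146, 0.989, 0.0]
force: [-1.2, 2.3, 4.9]
width: 0.0609
grip_force: 53.9
at [ 0.5521 -0.3752  0.0784] yaw -0.2926 tilt 0.0017 w 0.0609 F [-1.2  2.3  4.9] t 25.4 q [ 0.16  0.66  0.54  1.66 -0.4   0.94  2.13]
[0.552, -0.374, 0.18, -0.29] -> [ 0.0002  0.0012 -0.1016] [ 0.0005  0.0016 -0.0026] rows 1.6 0.0
```

```bash
python3 shift.py '[[0,0,-0.05,0,0,0],[0,0,-0.1,0,0,0],[0,0,-0.155,0,0,0],[0,0,-0.155,0,0,0],[0,0,-0.155,0,0,0]]'
python3 go.py .49 0 .23 0 .485 .2118 .23 .127
```

```text
clock: 26.02
eef_pos: [0.5508, -0.3745, 0.231]
orientation: [-0.001, 0.146, 0.989, 0.001]
force: [-0.4, 0.0, -1.6]
width: 0.0612
grip_force: 56.4
at [ 0.5508 -0.3745  0.231 ] yaw -0.2928 tilt 0.0018 w 0.0612 F [-0.4  0.  -1.6] t 26.02 q [ 0.11  0.51  0.62  1.53 -0.31  1.21  2.06]
[0.49, 0, 0.23, 0] -> [0.1663 0.341  0.0016] [ 0.0012 -0.0013 -0.2928] rows 6.1 1.6
[0.485, 0.2118, 0.23, 0.127] -> [0.2322 0.5423 0.0019] [ 0.0013 -0.0012 -0.4198] rows 9.4 2.2
```

```bash
python3 shift.py '[[0.166,0.341,0,0,0,-0.29],[0.166,0.341,0,0,0,-0.29],[0.166,0.341,0,0,0,-0.29],[0.166,0.341,0,0,0,-0.29],[0.166,0.341,0,0,0,-0.29],[0.166,0.341,0,0,0,-0.29],[0.166,0.341,0,0,0,-0.29],[0.232,0.542,0,0,0,-0.42],[0.232,0.542,0,0,0,-0.42],[0.232,0.542,0,0,0,-0.42],[0.232,0.542,0,0,0,-0.42],[0.232,0.542,0,0,0,-0.42],[0.232,0.542,0,0,0,-0.42],[0.232,0.542,0,0,0,-0.42]]' | grep eef
python3 go.py .485 .2118 .13 .127
```

```text
eef_pos: [0.4859, 0.2084, 0.2316]
at [0.4859 0.2084 0.2316] yaw 0.1238 tilt 0.0011 w 0.0608 F [-0.5  0.5 -2.1] t 27.77 q [-0.74  0.2   0.3   1.85 -0.07  1.1   1.27]
[0.485, 0.2118, 0.13, 0.127] -> [0.0004 0.0035 0.1016] [-0.0009 -0.0007 -0.0032] rows 1.6 0.0
```

```bash
python3 shift.py '[[0,0.001,0.05,0,0,0],[0,0.001,0.1,0,0,0],[0,0.001,0.117,0,0,0],[0,0.001,0.117,0,0,0],[0,0.001,0.117,0,0,0],[0,0.001,0.117,0,0,0]]' | grep eef
python3 go.py .485 .2118 .0985 .127
```

```text
eef_pos: [0.4868, 0.2124, 0.1168]
at [0.4868 0.2124 0.1168] yaw 0.1271 tilt 0.0037 w 0.0607 F [-0.   0.3 -2.1] t 28.52 q [-0.72  0.34  0.28  1.97 -0.12  0.85  1.32]
[0.485, 0.2118, 0.0985, 0.127] -> [ 0.002  -0.0004  0.0183] [0.0016 0.0034 0.0001] rows 0.3 0.0
```

```bash
python3 shift.py '[[0.001,0,0,0,0,0],[0.001,0,0.008,0,0,0],[0.001,0,0.016,0,0,0],[0.001,0,0.016,0,0,0],[0.001,0,0.016,0,0,0]]' | grep -E "eef|^force"
python3 go.py .485 .2118 .0944 .127
```

```text
eef_pos: [0.4845, 0.2116, 0.0988]
force: [0.4, -0.3, -1.4]
at [0.4845 0.2116 0.0988] yaw 0.1272 tilt 0.0003 w 0.0609 F [ 0.4 -0.3 -1.4] t 29.15 q [-0.72  0.36  0.27  1.98 -0.13  0.81  1.33]
[0.485, 0.2118, 0.0944, 0.127] -> [-0.0005  0.0001  0.0044] [-0.0002 -0.0002  0.0002] rows 0.1 0.0
```

```bash
python3 shift.py '[[-0.0005,0,0.002,0,0,0],[-0.0005,0,0.003,0,0,0],[-0.0005,0,0.003,0,0,0]]'|grep -E "eef|^force"; python3 shift.py '[[0,0,0.0015,0,0,0],[0,0,0.002,0,0,0],[0,0,0.002,0,0,0]]'|grep -E "eef|^force"
```

```text
eef_pos: [0.485, 0.2117, 0.096]
force: [-0.3, -0.9, -1.2]
eef_pos: [0.4853, 0.2119, 0.0945]
force: [-0.7, -0.4, 2.6]
```

```bash
python3 shift.py '[[0,0,0,0,0,0],[0,0,0,0,0,0],[0,0,0,0,0,0]]' 0.075 | grep -E "eef|width"
python3 shift.py '[[0,0,-0.05,0,0,0],[0,0,-0.09,0,0,0],[0,0,-0.09,0,0,0],[0,0,-0.09,0,0,0]]' | grep eef
python3 go.py .457 -.125 .18 -.364
```

```text
eef_pos: [0.485, 0.2117, 0.0939]
width: 0.0751
eef_pos: [0.4844, 0.2116, 0.1834]
at [0.4844 0.2116 0.1834] yaw 0.1273 tilt 0.001 w 0.0751 F [-0.2 -0.9 -0.7] t 30.77 q [-0.74  0.25  0.29  1.91 -0.09  0.99  1.29]
[0.457, -0.125, 0.18, -0.364] -> [ 0.0699 -0.3303  0.0035] [-4.000e-04 -1.000e-03  4.913e-01] rows 5.4 2.6
```

```bash
python3 shift.py '[[0.07,-0.33,0.003,0,0,0.491],[0.07,-0.33,0.003,0,0,0.491],[0.07,-0.33,0.003,0,0,0.491],[0.07,-0.33,0.003,0,0,0.491],[0.07,-0.33,0.003,0,0,0.491],[0.07,-0.33,0.003,0,0,0.491],[0.07,-0.33,0.003,0,0,0.491],[0.07,-0.33,0.003,0,0,0.491],[0.07,-0.33,0.003,0,0,0.491]]' 0.085 | grep eef
python3 go.py .457 -.125 .104 -.364
```

```text
eef_pos: [0.4575, -0.1227, 0.1805]
at [ 0.4575 -0.1227  0.1805] yaw -0.3607 tilt 0.0011 w 0.0851 F [1.1 0.4 0.5] t 31.9 q [-0.35  0.18  0.59  2.04 -0.12  0.96  1.51]
[0.457, -0.125, 0.104, -0.364] -> [-0.0004 -0.0023  0.0765] [ 0.0002 -0.0011  0.0033] rows 1.2 0.0
```

```bash
python3 shift.py '[[0,-0.001,0.04,0,0,0.002],[0,-0.001,0.076,0,0,0.002],[0,-0.001,0.076,0,0,0.002],[0,-0.001,0.076,0,0,0.002],[0,-0.001,0.076,0,0,0.002]]'| grep eef
python3 go.py .457 -.125 .104 -.364
python3 shift.py '[[0,0,0,0,0,0],[0,0,0,0,0,0],[0,0,0,0,0,0],[0,0,0,0,0,0],[0,0,0,0,0,0]]' 0.05 60
python3 go.py .457 -.125 .26 -.364
```

```text
eef_pos: [0.4585, -0.1254, 0.1065]
at [ 0.4585 -0.1254  0.1065] yaw -0.3652 tilt 0.0032 w 0.0852 F [ 0.8  0.  -0. ] t 32.52 q [-0.3   0.3   0.56  2.1  -0.22  0.79  1.6 ]
[0.457, -0.125, 0.104, -0.364] -> [ 0.0015 -0.0002  0.0025] [ 0.0012  0.0029 -0.0012] rows 0.0 0.0
clock: 33.15
eef_pos: [0.458, -0.1254, 0.1063]
orientation: [0.001, 0.182, 0.983, 0.001]
force: [-1.4, 1.7, 7.0]
width: 0.0608
grip_force: 63.9
at [ 0.458  -0.1254  0.1063] yaw -0.3658 tilt 0.0021 w 0.0608 F [-1.4  1.7  7. ] t 33.15 q [-0.3   0.3   0.56  2.1  -0.22  0.79  1.6 ]
[0.457, -0.125, 0.26, -0.364] -> [ 0.0009  0.0002 -0.1537] [ 0.0013  0.0016 -0.0018] rows 2.5 0.0
```

```bash
python3 shift.py '[[0,0,-0.05,0,0,0],[0,0,-0.1,0,0,0],[0,0,-0.125,0,0,0],[0,0,-0.125,0,0,0],[0,0,-0.125,0,0,0]]'| grep -E "eef|width"
python3 go.py .4972 .1182 .23 .127
```

```text
eef_pos: [0.4558, -0.125, 0.2284]
width: 0.0605
at [ 0.4558 -0.125   0.2284] yaw -0.3656 tilt 0.003 w 0.0605 F [-0.5  0.4 -3.1] t 33.77 q [-0.39  0.11  0.61  1.98 -0.07  1.07  1.46]
[0.4972, 0.1182, 0.23, 0.127] -> [ 0.0483  0.2419 -0.0016] [ 2.000e-04 -3.000e-03 -4.926e-01] rows 3.9 2.6
```

```bash
python3 shift.py '[[0.048,0.242,0,0,0,-0.492],[0.048,0.242,0,0,0,-0.492],[0.048,0.242,0,0,0,-0.492],[0.048,0.242,0,0,0,-0.492],[0.048,0.242,0,0,0,-0.492],[0.048,0.242,0,0,0,-0.492],[0.048,0.242,0,0,0,-0.492],[0.048,0.242,0,0,0,-0.492]]' | grep eef
python3 go.py .4972 .1182 .145 .127
```

```text
eef_pos: [0.4987, 0.1162, 0.2298]
at [0.4987 0.1162 0.2298] yaw 0.1237 tilt 0.0005 w 0.0603 F [-0.7 -0.4 -3.3] t 34.77 q [-0.65  0.18  0.38  1.89 -0.07  1.09  1.46]
[0.4972, 0.1182, 0.145, 0.127] -> [0.0012 0.0021 0.0848] [-0.0001 -0.0004 -0.0033] rows 1.4 0.0
```

```bash
python3 shift.py '[[0.001,0.001,0.05,0,0,-0.002],[0.001,0.001,0.085,0,0,-0.002],[0.001,0.001,0.085,0,0,-0.002],[0.001,0.001,0.085,0,0,-0.002],[0.001,0.001,0.085,0,0,-0.002],[0.001,0.001,0.085,0,0,-0.002]]' | grep eef
python3 go.py .4972 .1182 .1263 .127
```

```text
eef_pos: [0.4986, 0.1189, 0.1463]
at [0.4986 0.1189 0.1463] yaw 0.1283 tilt 0.0026 w 0.0602 F [-0.1 -0.1 -3.7] t 35.52 q [-0.63  0.28  0.37  1.98 -0.13  0.9   1.5 ]
[0.4972, 0.1182, 0.1263, 0.127] -> [ 0.0015 -0.0005  0.02  ] [0.0009 0.0025 0.0013] rows 0.3 0.0
```

```bash
python3 shift.py '[[0.0005,0,0,0,0,0],[0.0005,0,0.009,0,0,0],[0.0005,0,0.018,0,0,0],[0.0005,0,0.018,0,0,0],[0.0005,0,0.018,0,0,0]]' | grep -E "eef|^force"
python3 go.py .4972 .1182 .1223 .127
```

```text
eef_pos: [0.4973, 0.1185, 0.1268]
force: [-0.8, -0.2, -2.9]
at [0.4973 0.1185 0.1268] yaw 0.1282 tilt 0.0002 w 0.0603 F [-0.8 -0.2 -2.9] t 36.15 q [-0.62  0.3   0.36  2.   -0.14  0.86  1.51]
[0.4972, 0.1182, 0.1223, 0.127] -> [ 0.0001 -0.0003  0.0045] [-0.0001 -0.0001  0.0012] rows 0.1 0.0
```

```bash
python3 shift.py '[[0,0,0.002,0,0,0],[0,0,0.003,0,0,0],[0,0,0.003,0,0,0]]'|grep -E "eef|^force"; python3 shift.py '[[0,0,0.0015,0,0,0],[0,0,0.002,0,0,0],[0,0,0.002,0,0,0]]'|grep -E "eef|^force"
```

```text
eef_pos: [0.4972, 0.1186, 0.124]
force: [-0.8, 0.2, -4.0]
eef_pos: [0.4975, 0.1186, 0.1224]
force: [-1.1, -0.8, 0.8]
```

Seated at the expected height (0.1224 against 0.1223). Release, back off and check.

```bash
python3 shift.py '[[0,0,0.0005,0,0,0],[0,0,0,0,0,0],[0,0,0,0,0,0],[0,0,0,0,0,0]]' 0.075 | grep -E "eef|width"
python3 shift.py '[[0,0,-0.05,0,0,0],[0,0,-0.1,0,0,0],[0,0,-0.1,0,0,0],[0.02,-0.3,-0.1,0,0,0],[0.02,-0.3,-0.1,0,0,0],[0.02,-0.3,-0.1,0,0,0],[0.02,-0.3,-0.1,0,0,0],[0.02,-0.3,-0.1,0,0,0]]' | grep eef
python3 - <<'E'
from ov import *
o=[]
for n,(x,y) in(("top",(100,160)),("scene",(165,160))):
    I=bot.get_image(n); c=cam(I); g=I["frame"].astype(np.float32)[:,:,2]
    for k,p,z in(("L",[.472,.307,.127],.091),("M",[.4845,.2118,.127],.1),("R",[.4963,.1182,.127],.128)):
        q,e=refine(g,c,p,.062,z,2,5); print(n,k,q.round(4),e[:,1].round().tolist())
    o.append(cv2.resize(I["frame"][y:y+120,x:x+(170 if n=="top" else 130),::-1],None,fx=2.6,fy=4 if 0 else 2.6,interpolation=cv2.INTER_CUBIC))
cv2.imwrite("pics/end.png",cv2.hconcat(o))
E
```

```text
eef_pos: [0.4973, 0.1186, 0.1221]
width: 0.0751
eef_pos: [0.5149, -0.1841, 0.2212]
top L [0.4721 0.307  0.127 ] [76.0, 44.0, 47.0, 64.0]
top M [0.4848 0.2119 0.1272] [77.0, 32.0, 46.0, 21.0]
top R [0.4962 0.1187 0.127 ] [76.0, 40.0, 50.0, 35.0]
scene L [0.4716 0.3078 0.127 ] [54.0, 45.0, 39.0, 37.0]
scene M [0.4837 0.215  0.1271] [61.0, 43.0, 40.0, 40.0]
scene R [0.4958 0.1204 0.1271] [81.0, 66.0, 38.0, 46.0]
```

View pics/end.png

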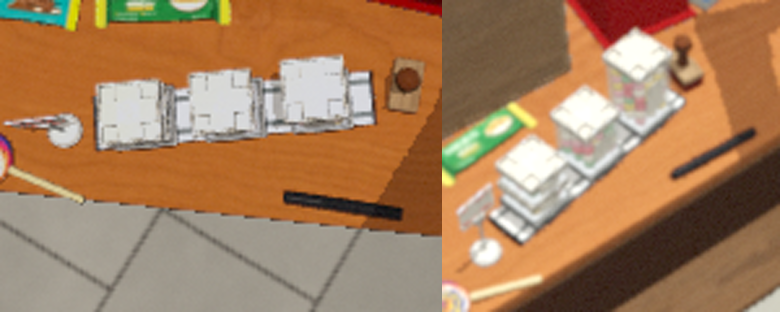

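The picture shows the small stack next to the card, the medium tub in the middle and the large tub by the stamp. All stand upright on their bases, and the card and stamp haven't moved.

```bash
python3 -c "from rig import bot;print(bot.sign_off())"
```

```text
the job is handed in; nothing more can be done
None
```

I handed the job in at about 37 s of the 134 s allowed: the two small tubs are stacked on the left base by the price card, the medium tub is in the middle and the large tub is on the right, all seated as far as the contact heights and final pictures show, and the card and stamp look undisturbed; no verdict came back.

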